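# Make up the ward's feed tray

## Robot

A 6-joint arm with a two-finger parallel gripper is mounted at the origin on the work surface. World frame = base frame: x ahead of the robot, y to its left, z up, the work surface at z = 0. Lengths are in m, angles in degrees, forces in N, time in s.
With the tool pointing down it reaches from about 0.4 to 0.825 m from the base axis. Payload 7 kg.
Tool frame: the origin (TCP) lies midway between the tips of the shut fingers; the grasp point (between the pads) lies 19 mm behind it; z points along the fingers, y is the direction in which the jaws open and shut (so a half turn about z gives the same grasp; the last joint's range is limited). The gripper opens to 88 mm and grips with 3 to 60 N. Pads are 19 mm wide; open, the fingers measure 130 mm over their backs; the gripper's body (78 mm by 193 mm) begins 47 mm behind the grasp point.
Start: joints at [88.184, 20.546, 0.682, 0, -70.136, -16.507], TCP at [0.212, 0.641, 0.227] pointing down, gripper open.
Joint ranges: [-176.03, 176.03], [-82.01, 121.73], [-58.28, 71.71], [-173.87, 95.51], [-174.79, -0.11], [-173.66, 173.66]. Speed limits (degrees/s): [136.94, 136.94, 172.46, 180, 180, 180].

## Interface

Orientations are given as a 3x3 rotation matrix whose columns are the frame's x, y, z axes.
In Python, from rig import robot gives the robot as it stands. Calls block until the motion is done:
- robot.goto(position, orientation): joint-space move of the TCP to a pose.
- robot.servo_line(position, ori=None, speed=0.15): straight line of the TCP; ori=None keeps the orientation; speed is the mean speed in m/s.
- robot.movej(angles): joint-space move.
- robot.move_gripper(opening): opening from 0.0 (shut) to 1.0 (fully open); the grip force is fixed at half the most; returns when the fingers have stopped.
- robot.dwell(seconds).
- robot.ik(position, orientation): joint angles nearest the present ones, or None.
- robot.grab_frame(name): name is "scene" or "top"; returns (picture, depth): 384x512x3 uint8, red, green, blue; 384x512 float32, m along the optical axis (not along the pixel's ray), 0 where there is no reading.
- robot.camera_info(name): a dict with "vfov" (degrees; the focal length in pixels is half the picture's height over the tangent of half this angle, whatever the lens; pixels are square), "cx", "cy" (the principal point, pixels), "k1" (the pictures are not rectified: a ray, as slopes to the right and down, at radius r is drawn at 1 + k1 r^2 times it, then the intrinsics apply), "view" (4x4, takes a point from world to camera coordinates). Camera axes: x right, y down, z forward; pixel columns grow to the right and rows downward; lengths in m; the calibration is good to about 2 mm. A picture is of the moment at which its call begins. camera_info takes no time and is no camera call.
A pose or a line that the arm cannot do raises robot.Unreachable and nothing moves.
- robot.job_done(): hands the job in, once; it reports no verdict.
Readings, each from a call of its own:
- robot.read_t(): time.
- robot.read_qpos(): joint angles.
- robot.read_qvel(): joint speeds.
- robot.read_effort(): joint torques, N m.
- robot.read_position(): TCP position.
- robot.read_tcp_rot(): TCP orientation.
- robot.read_force(): force on the tool from outside, world axes, zero at the start.
- robot.read_ft_torque(): the same for the moment, N m.
- robot.read_grip_width(): opening from 0.0 (shut) to 1.0 (fully open).
Only numpy, scipy, OpenCV 4.12 (cv2) and the standard library are available. Lean on these libraries where they do the work, as an engineer would, in place of code of your own. Each camera call takes 0.05 s, during which the arm holds its last target.

## Task

Make up the ward's feed tray: stand the capped large bottle, the capped small bottle and the lidded pot each in the socket made for its size, fully down, and lay the large syringe in the two saddles of the syringe rest, either way round. Keep the bottles and the pot upright all the while, and leave the bottle without a cap and the smaller syringe where they are.

Things in the scene. Friction and masses are not known exactly. Their poses are not given: they have to be found in the camera images.
- large_bottle: Capped large feeding bottle: frosted plastic, 48 mm diameter up to 100 mm height, then a shoulder and a blue screw cap 39 mm in diameter, from 116 mm to the top at 136 mm. Fits the 64 mm hole. Loose, upright, about 190 g. Origin: centre of its underside, z up; yaw means nothing.
- small_bottle: Capped small feeding bottle: frosted plastic, 32 mm diameter up to 66 mm height, then a shoulder and a blue screw cap 27 mm in diameter, from 73 mm to the top at 90 mm. Fits the 48 mm hole. Loose, upright, about 70 g. Origin: centre of its underside, z up; yaw means nothing.
- pot: Squat lidded pot: frosted plastic body 58 to 62 mm in diameter, blue lid 64 mm in diameter from 44 mm height to the top at 62 mm. Fits the 80 mm hole, where its upper 34 mm stand above the block. Loose, upright, about 70 g. Origin: centre of its underside, z up; yaw means nothing.
- large_syringe: Large feeding syringe lying flat, 45 g: clear barrel 29 mm in diameter, 110 mm long; at its -x end a flange 46 mm wide and a plunger reaching 80 mm from the middle, at +x a nozzle reaching 69 mm. Origin: on the barrel's centre line, midway along the barrel (14.5 mm above the work surface at the start); x along the barrel.
- open_bottle: To be left: the same large bottle (48 mm diameter up to 100 mm height) without a cap, its hollow neck 33 mm in diameter, top at 132 mm. Loose, upright, about 60 g. Origin: centre of its underside, z up; yaw means nothing.
- small_syringe: To be left: smaller syringe lying flat, barrel 19 mm in diameter, 78 mm long, 109 mm overall, flange 32 mm wide. Origin: on the barrel's centre line, midway along the barrel; x along the barrel.
- socket_wide: Fixed light-grey block 90 x 90 x 34 mm, one of three in a row (92 mm apart, in any order) on the steel feed tray. Round hole in its top 80 mm wide (the pot's), 28 mm deep, chamfered 2 mm; the hole's floor is 6 mm above the block's underside. Origin: centre of the underside (4 mm above the work surface), on the hole's axis; x along the row, y towards the syringe rest, z up.
- socket_medium: Fixed light-grey block 90 x 90 x 34 mm, one of three in a row (92 mm apart, in any order) on the steel feed tray. Round hole in its top 64 mm wide (the large bottle's), 28 mm deep, chamfered 2 mm; the hole's floor is 6 mm above the block's underside. Origin: centre of the underside (4 mm above the work surface), on the hole's axis; x along the row, y towards the syringe rest, z up.
- socket_narrow: Fixed light-grey block 90 x 90 x 34 mm, one of three in a row (92 mm apart, in any order) on the steel feed tray. Round hole in its top 48 mm wide (the small bottle's), 28 mm deep, chamfered 2 mm; the hole's floor is 6 mm above the block's underside. Origin: centre of the underside (4 mm above the work surface), on the hole's axis; x along the row, y towards the syringe rest, z up.
- syringe_rest: Fixed grey rest on the tray, 95 mm beside the row of blocks, where tall bottles crowd it: two V saddles, 12 mm thick, 35 mm either side of the middle. V: bottom 28, tips 43 mm above the rest's underside, 44 mm wide; the barrel lies in both and centres itself, centre line 46 mm above the underside. Origin: centre of the underside (4 mm above the work surface); x along the syringe's place.

How it is judged:
By the outcome, as a careful person would: the job done as asked, in the order asked, and still so for the second after the job is handed in, with the robot touching nothing.
It also fails if it takes over 122 s, if anything falls off the work surface, if the arm or the gripper's body presses on something with over 40 N, if the wrist force passes 120 N, or if a joint passes its speed limit or range.

## Working session

There is one attempt and no reset: what is moved stays moved. The work goes in short steps, each a Python script; the robot and the scene stay as the last script left them, time stands still between calls to the robot, and variables do not carry over. Pictures are saved under pics/ and viewed, and the job is handed in when it is done.

```bash
ls; mkdir -p pics; python3 - <<'E'
from rig import robot
import cv2,numpy as np
for n in ("scene","top"):
    p,d=robot.grab_frame(n)
    cv2.imwrite(f"pics/{n}0.png",cv2.resize(p[:,:,::-1],(800,600),interpolation=cv2.INTER_CUBIC)); np.savez(f"{n}0.npz",p=p,d=d)
    print(n,robot.camera_info(n),(d>0).mean())
print(robot.read_t(),robot.read_tcp_rot())
E
```

```text
pics
scene {'vfov': 45.86250455301112, 'cx': 273.415587635154, 'cy': 187.75861095474946, 'k1': -0.16187291928355363, 'view': array([[-0.37181697,  0.92830419,  0.00186425,  0.21088517],
       [ 0.53751676,  0.21692995, -0.81487246, -0.23332427],
       [-0.75685393, -0.30198135, -0.5796373 ,  1.58711366],
       [ 0.        ,  0.        ,  0.        ,  1.        ]])} 0.9959971110026041
top {'vfov': 56.97907179067354, 'cx': 256.21717381220344, 'cy': 190.44058958749278, 'k1': 0.008767516719739393, 'view': array([[ 0.10084282, -0.99489392,  0.0040998 , -0.05792467],
       [-0.96823749, -0.09908689, -0.22956034,  0.54960867],
       [ 0.22879442,  0.01917993, -0.9732858 ,  0.89187433],
       [ 0.        ,  0.        ,  0.        ,  1.        ]])} 0.9961090087890625
0.1 [[ 9.49262837e-01 -3.14483637e-01 -3.28321533e-04]
 [-3.14483774e-01 -9.49261723e-01 -1.46170320e-03]
 [ 1.48018676e-04  1.49079233e-03 -9.99998878e-01]]
```

View pics/scene0.png

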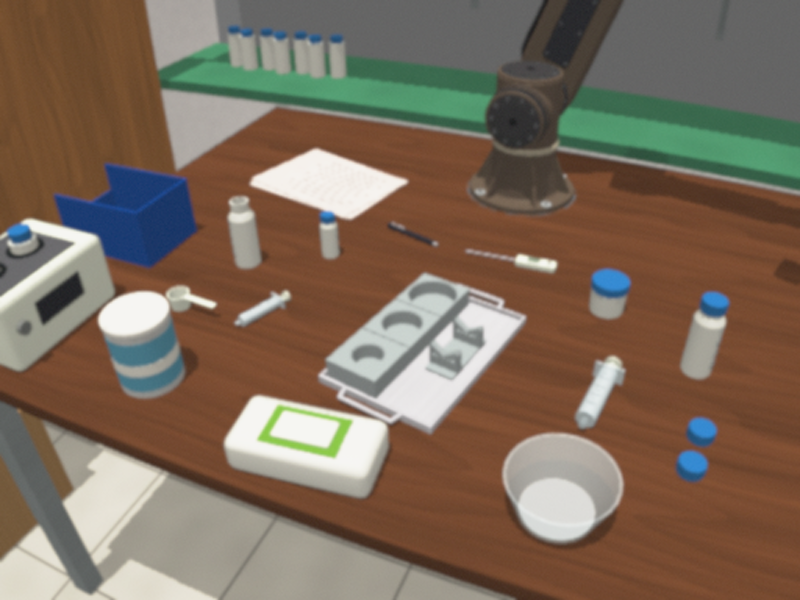

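View pics/top0.png

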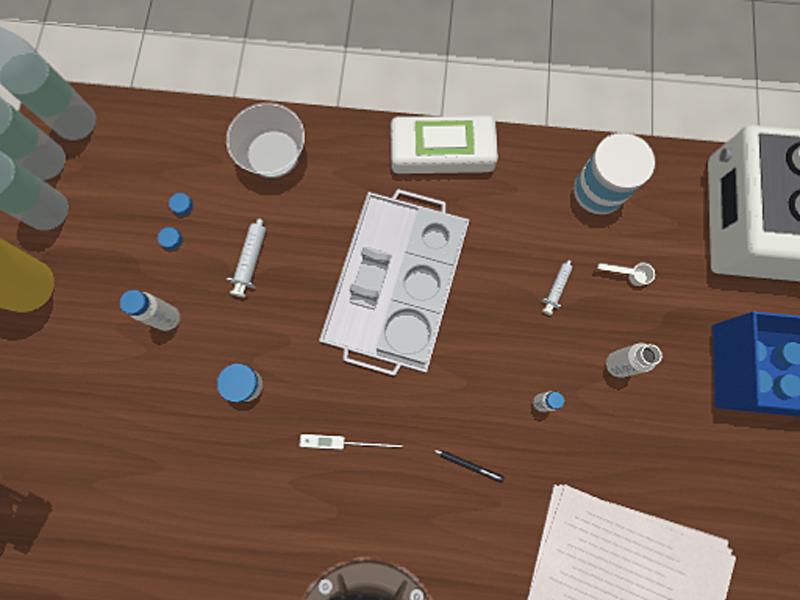

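The top picture, at 800x600, shows:
- Tray in the middle. The holes are narrow at (435,235), medium at (422,282) and wide at (407,331), and the rest is at (370,278).
- Capped large bottle at (135,303), pot at (238,383), small bottle at (553,401), large syringe at (247,258).
- To be left: open bottle at (648,355) and small syringe at (557,287).

Next I'll turn these into positions using depth.

```bash
cat > h.py <<'E'
import numpy as np,cv2
from rig import robot
def cam(n):
    c=robot.camera_info(n); f=192/np.tan(np.radians(c['vfov']/2)); return c,f
def cloud(n,d):
    c,f=cam(n); v,u=np.mgrid[0:384,0:512].astype(float)
    K=np.array([[f,0,c['cx']],[0,f,c['cy']],[0,0,1]])
    pt=cv2.undistortPoints(np.stack([u.ravel(),v.ravel()],1)[:,None],K,np.array([c['k1'],0,0,0,0.]))[:,0]
    z=d.ravel(); P=np.c_[pt*z[:,None],z]; V=c['view']
    return ((P-V[:3,3])@V[:3,:3]).reshape(384,512,3)
def proj(n,P):
    c,f=cam(n); V=c['view']; q=np.atleast_2d(P)@V[:3,:3].T+V[:3,3]
    s=q[:,:2]/q[:,2:]; s=s*(1+c['k1']*(s**2).sum(1,keepdims=True)); return s*f+[c['cx'],c['cy']]
E
python3 - <<'E'
from h import *
for n in ("top","scene"):
    D=np.load(n+'0.npz'); W=cloud(n,D['d']); p=D['p'].astype(int)
    tab=W[(abs(W[...,2])<.01)]; print(n,'table z',np.median(tab[:,2]), tab[:,2].std())
    blue=((p[...,2]-p[...,0]>70)&(W[...,2]>0.0)&(W[...,2]<.2)).astype(np.uint8)
    k,l,st,ce=cv2.connectedComponentsWithStats(blue)
    for i in range(1,k):
        if 40<st[i,4]<700:
            m=l==i; q=W[m]; zt=np.percentile(q[:,2],90) if 0 else q[:,2].max()
            t=q[q[:,2]>np.median(q[:,2])-.004] if n=='top' else q
            zt=np.percentile(q[:,2],85); t=q[abs(q[:,2]-zt)<.004]
            (c,r)=cv2.minEnclosingCircle(t[:,:2].astype(np.float32))
            print(ce[i].round(0),st[i,4],'zt',zt.round(4),'mean',t.mean(0).round(4),'circ',np.round(c,4),round(r,4))
D=np.load('top0.npz');p=D['p']
cv2.imwrite('pics/tray.png',cv2.resize(p[115:245,195:310,::-1],None,fx=5,fy=5,interpolation=cv2.INTER_CUBIC)[:600])
cv2.imwrite('pics/syr.png',cv2.resize(p[130:200,135:185,::-1],None,fx=8,fy=8,interpolation=cv2.INTER_CUBIC))
E
```

```text
top table z -0.00025562665834920014 0.00233142550464964
[115. 129.] 126 zt 0.0211 mean [0.7041 0.4322 0.0196] circ [0.7056 0.4327] 0.0196
[107. 152.] 134 zt 0.0206 mean [0.6348 0.4403 0.0193] circ [0.6349 0.4393] 0.0191
[ 84. 193.] 191 zt 0.1365 mean [0.4869 0.4212 0.1352] circ [0.4868 0.4211] 0.0193
[151. 244.] 469 zt 0.063 mean [0.3813 0.2558 0.0616] circ [0.3814 0.2563] 0.0317
[355. 256.] 96 zt 0.0912 mean [ 0.4043 -0.2676  0.0897] circ [ 0.4039 -0.2676] 0.0132
scene table z 0.0021178486148738475 0.0022989913047656648
[209. 138.] 42 zt 0.0928 mean [ 0.4094 -0.2656  0.0915] circ [ 0.409  -0.2653] 0.012
[ 12. 148.] 113 zt 0.1732 mean [ 0.7641 -0.6575  0.1721] circ [ 0.7645 -0.6583] 0.0205
[390. 181.] 327 zt 0.0656 mean [0.3843 0.2586 0.0645] circ [0.3832 0.2578] 0.0329
[457. 194.] 193 zt 0.1388 mean [0.4899 0.4224 0.1378] circ [0.4883 0.4226] 0.0199
[449. 276.] 227 zt 0.0226 mean [0.638  0.4418 0.0214] circ [0.6368 0.4415] 0.0198
[442. 297.] 265 zt 0.0224 mean [0.7067 0.4348 0.0213] circ [0.7056 0.4351] 0.0201
```

View pics/tray.png

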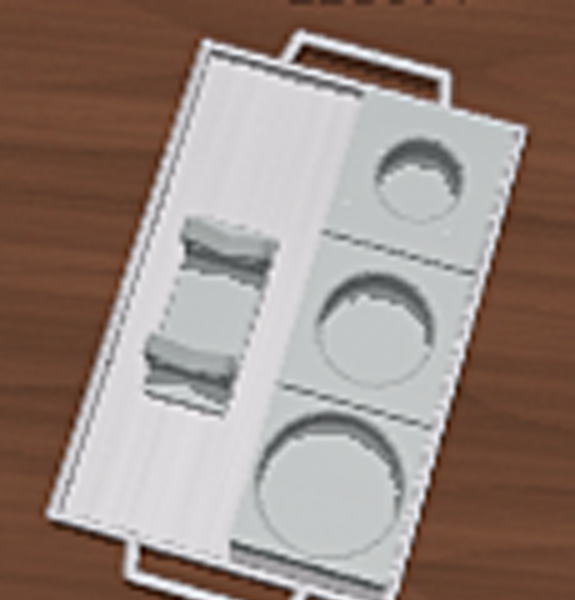

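View pics/syr.png

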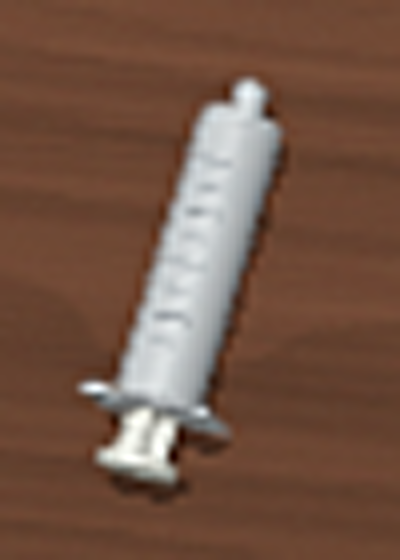

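```bash
python3 - <<'E'
from h import *
for n in ("top","scene"):
    D=np.load(n+'0.npz'); W=cloud(n,D['d']); off=np.array([0,0,0]) if n=='top' else np.array([0,0,.002])
    W=W-off
    a=np.array([[271,150],[267,181],[261,212]]) # guess in top pix
    m=(abs(W[...,2]-.038)<.005)&(W[...,0]>.35)&(W[...,0]<.75)&(abs(W[...,1])<.2)
    k,l,st,ce=cv2.connectedComponentsWithStats(m.astype(np.uint8)); i=1+np.argmax(st[1:,4]); q=W[l==i]
    r=cv2.minAreaRect(q[:,:2].astype(np.float32)); print(n,'blocks',r,q[:,2].mean(), len(q))
    # trimmed boxes
    m2=(W[...,2]>.024)&(W[...,2]<.055)&(W[...,0]>.35)&(W[...,0]<.75)&(abs(W[...,1])<.2)&(l!=i)
    k,l2,st,ce=cv2.connectedComponentsWithStats(m2.astype(np.uint8))
    for j in range(1,k):
        if st[j,4]>15: print('  comp',st[j,4],W[l2==j].mean(0).round(4),cv2.minAreaRect(W[l2==j][:,:2].astype(np.float32)))
    # holes: points with z<.03 within
    # syringe
    m=(W[...,2]>.007)&(W[...,2]<.06)&(W[...,0]>.5)&(W[...,0]<.72)&(W[...,1]>.2)&(W[...,1]<.38)
    k,l,st,ce=cv2.connectedComponentsWithStats(m.astype(np.uint8))
    for j in range(1,k):
      if st[j,4]>60:
        q=W[l==j]; print('  syr',st[j],q.mean(0).round(4),q[:,2].max(),cv2.minAreaRect(q[:,:2].astype(np.float32)))
E
```

```text
top blocks ((0.5924421548843384, -0.036560460925102234), (0.09001600742340088, 0.27545759081840515), 79.50051879882812) 0.03748759424845126 1787
  comp 19 [ 0.7024 -0.0521  0.0284] ((0.7010340094566345, -0.05384775251150131), (0.04074589163064957, 0.011871164664626122), 87.99407958984375)
  comp 106 [0.6322 0.0524 0.0377] ((0.63351970911026, 0.05217210203409195), (0.05053158476948738, 0.013505721464753151), 79.5962905883789)
  comp 98 [0.5633 0.0648 0.0379] ((0.5645941495895386, 0.06516614556312561), (0.05073799565434456, 0.012358213774859905), 79.33989715576172)
  syr [146 140  25  50 491] [0.6084 0.2831 0.0235] 0.03270872711967676 ((0.6135674118995667, 0.2880427837371826), (0.04341563209891319, 0.14879749715328217), 87.03633117675781)
scene blocks ((0.5912342071533203, -0.034673817455768585), (0.09491684287786484, 0.2802848815917969), 79.67820739746094) 0.037813759264975516 1788
  comp 79 [ 0.4725 -0.0297  0.0284] ((0.4773111641407013, -0.028191573917865753), (0.03535369411110878, 0.07715877890586853), 25.273456573486328)
  comp 257 [ 0.6488 -0.0135  0.0284] ((0.6122138500213623, 0.001983076333999634), (0.08422292023897171, 0.28548598289489746), 61.530677795410156)
  comp 69 [ 0.5675 -0.0443  0.0286] ((0.5717449188232422, -0.04356790706515312), (0.02728850394487381, 0.06049099564552307), 25.656538009643555)
  comp 172 [0.567  0.0685 0.0355] ((0.564669668674469, 0.06796679645776749), (0.050988662987947464, 0.016512306407094002), 77.37432098388672)
  comp 185 [0.6359 0.0556 0.0357] ((0.6330031156539917, 0.0562044233083725), (0.049960486590862274, 0.019094467163085938), 74.90467834472656)
  comp 57 [ 0.6655 -0.0618  0.0284] ((0.6674550771713257, -0.058704763650894165), (0.023724891245365143, 0.04749058559536934), 25.843482971191406)
  syr [368 229  32  45 604] [0.6164 0.2891 0.0233] 0.03254724414701752 ((0.6143957376480103, 0.2916823625564575), (0.04467828571796417, 0.14981511235237122), 86.99227142333984)
```

```bash
python3 - <<'E'
from h import *
D=np.load('top0.npz'); W=cloud('top',D['d']); p=D['p'].copy()
m=(W[...,2]>.007)&(W[...,0]>.5)&(W[...,0]<.72)&(W[...,1]>.2)&(W[...,1]<.38)
m&=(np.mgrid[0:384,0:512][1]>144)
q=W[m]
from numpy.linalg import svd
for z0 in(.018,.022,.025):
    r=q[q[:,2]>z0]
    c0=r.mean(0); d=svd(r[:,:2]-c0[:2],full_matrices=False)[2][0]; d*=np.sign(d[0])
    r=r[abs((r[:,:2]-c0[:2])@d)<.045]; c=r.mean(0);d=svd(r[:,:2]-c[:2],full_matrices=False)[2][0]; d*=np.sign(d[0])
    n=np.array([-d[1],d[0]]); s=(q[:,:2]-c[:2])@d; lat=(q[:,:2]-c[:2])@n
    print(z0,c,d,np.degrees(np.arctan2(d[1],d[0])),'ends',s.min(),s.max(),'lat',np.percentile(lat[abs(s)<.04],[1,99]),r[:,2].max())
    print('  origin by nozzle',c[:2]+d*(s.max()-.069),' by plunger',c[:2]+d*(s.min()+.080))
mo=(W[...,2]>.122)&(W[...,2]<.14)&(W[...,1]<-.2)&(W[...,1]>-.5)&(W[...,0]<.6)
print('open',W[mo].mean(0),mo.sum())
img=cv2.resize(p[:,:,::-1],None,fx=5,fy=5,interpolation=cv2.INTER_CUBIC)
R=np.radians(-10.5);ux=np.array([np.cos(R),np.sin(R)]);C=np.array([.5924,-.0366])
t=np.linspace(0,2*np.pi,80)
def dr(P,col):
    u=(proj('top',P)+.5)*5-.5; cv2.polylines(img,[np.round(u).astype(int)[:,None]],False,col,1)
for k,r in((-1,.042),(0,.034),(1,.026)):
    c=C+k*.092*ux; dr(np.c_[c[0]+r*np.cos(t),c[1]+r*np.sin(t),t*0+.038],(0,0,255))
for c,r,z in(((.4868,.4211),.0195,.136),((.3814,.256),.032,.062),((.404,-.2676),.0135,.09)):
    dr(np.c_[c[0]+r*np.cos(t),c[1]+r*np.sin(t),t*0+z],(0,0,255))
cv2.imwrite('pics/ov1.png',cv2.resize(img[115*5:245*5,195*5:310*5],None,fx=.9,fy=.9))
cv2.imwrite('pics/ov2.png',np.hstack([cv2.resize(img[y*5:(y+60)*5,x*5:(x+60)*5],(260,260)) for x,y in((60,165),(120,215),(330,225))]))
E
```

```text
0.018 [0.61110394 0.28334675 0.02562793] [ 0.9922903  -0.12393531] -7.119275427576394 ends -0.07263364696435624 0.07658268696344286 lat [-0.01227707  0.01512607] 0.03270872711967676
  origin by nozzle [0.61862817 0.28240699]  by plunger [0.6184135 0.2824338]
0.022 [0.61028919 0.28436307 0.02644506] [ 0.99268283 -0.12075101] -6.935447586799486 ends -0.07166650958997003 0.07752419397697144 lat [-0.01321255  0.01425977] 0.03270872711967676
  origin by nozzle [0.61875101 0.28333377]  by plunger [0.61856171 0.2833568 ]
0.025 [0.61323321 0.2846169  0.0273666 ] [ 0.99258967 -0.12151436] -6.979508587120028 ends -0.07456577052130527 0.07463121623459315 lat [-0.01388848  0.01363608] 0.03270872711967676
  origin by nozzle [0.61882269 0.28393262]  by plunger [0.61862717 0.28395656]
open [ 0.48625338 -0.40186735  0.12925604] 78
```

View pics/ov1.png

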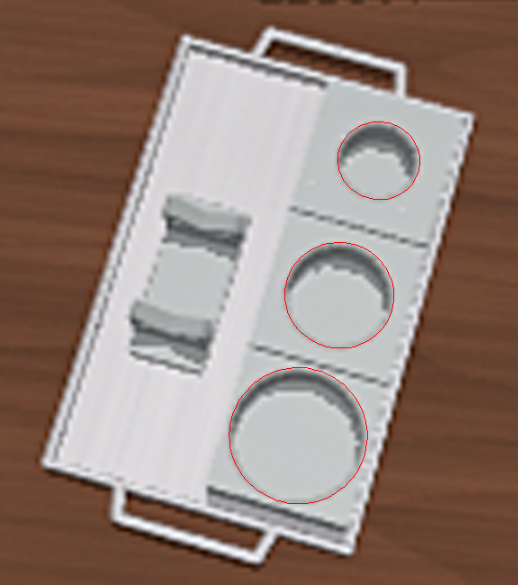

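View pics/ov2.png

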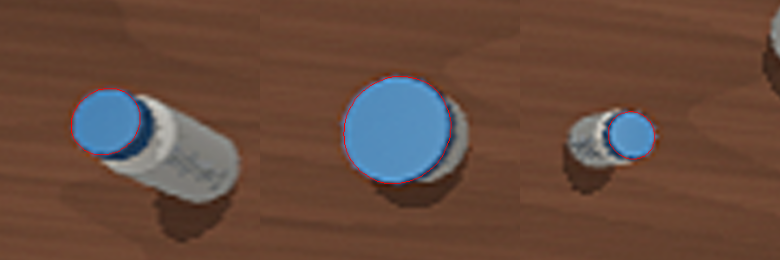

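The projected rims and cap tops match the picture. I'll lay the syringe first, so that no bottle stands near the rest while the gripper body is low.

```bash
cat >> h.py <<'E'
A=-10.5; R_=np.radians(A); UX=np.array([np.cos(R_),np.sin(R_)]); UY=np.array([-UX[1],UX[0]])
C=np.array([.5924,-.0366]); REST=C+.095*UY-.009*UX
def down(a):
    c,s=np.cos(np.radians(a)),np.sin(np.radians(a)); return np.array([[c,s,0],[s,-c,0],[0,0,-1.]])
def st(l=''): print(l,'t',round(robot.read_t(),1),'p',np.round(robot.read_position(),4),'F',np.round(robot.read_force(),1),'w',round(robot.read_grip_width()*88,1))
def snap(n,f,box=None,s=1.5625):
    p,d=robot.grab_frame(n); np.savez('last_'+n+'.npz',p=p,d=d)
    if box: p=p[box[1]:box[3],box[0]:box[2]]
    cv2.imwrite('pics/'+f,cv2.resize(p[:,:,::-1],None,fx=s,fy=s,interpolation=cv2.INTER_CUBIC))
E
python3 - <<'E'
from h import *
S=np.array([.6188,.2838])
robot.move_gripper(.6)
robot.goto([*S,.10],down(-7)); st('above')
robot.servo_line([*S,.004],speed=.08); st('at')
robot.move_gripper(0); st('grip')
robot.servo_line([*S,.12],speed=.15); st('lift')
robot.servo_line([*REST,.12],ori=down(A),speed=.2); st('over')
snap('scene','s1.png'); snap('top','t1.png')
E
```

```text
above t 2.9 p [0.6186 0.2848 0.1003] F [-0.2  0.7 -0.2] w 52.7
at t 4.2 p [0.6192 0.2841 0.0047] F [ 0.1 -0.6  0.6] w 52.6
grip t 4.8 p [0.619  0.284  0.0043] F [-0.4  0.2  1.7] w 28.4
lift t 5.7 p [0.6181 0.2834 0.1189] F [-0.6 -0.1 -0.2] w 28.1
over t 7.0 p [0.601  0.0591 0.12  ] F [-0.8 -0.3 -0.2] w 28.4
```

View pics/s1.png

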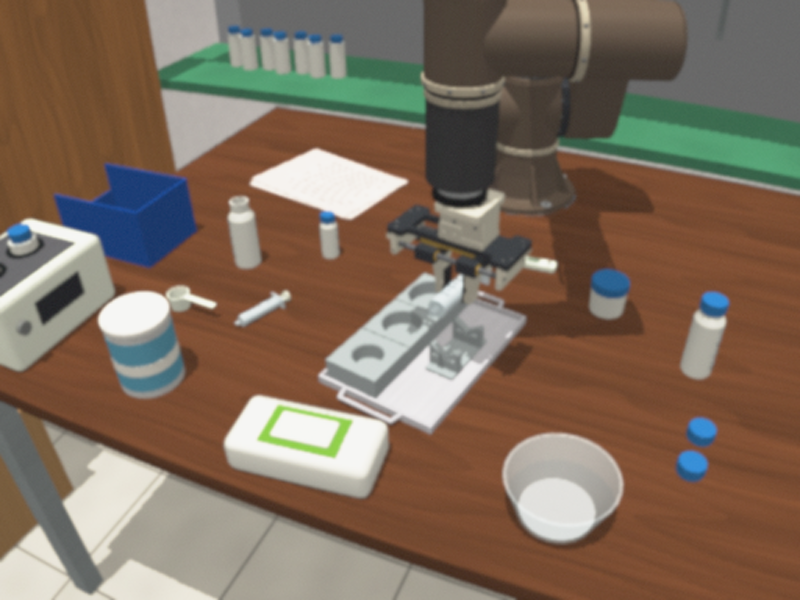

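View pics/t1.png

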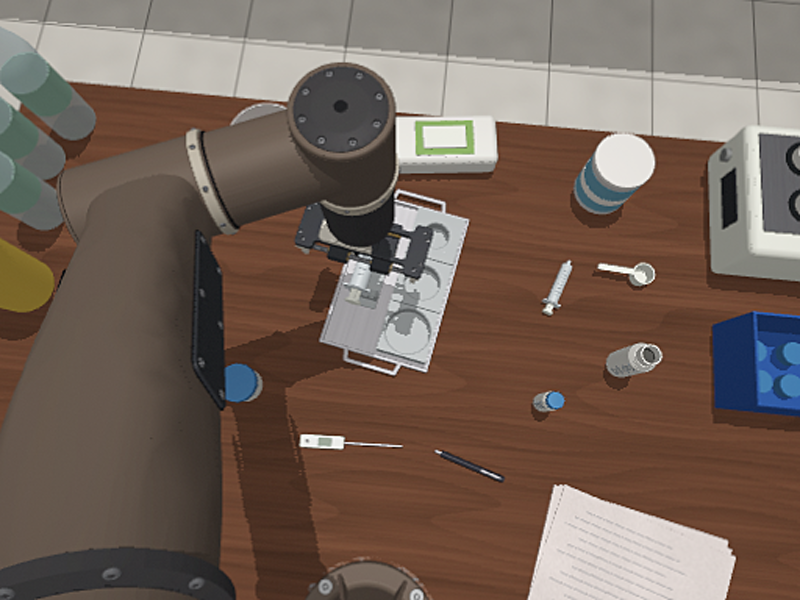

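In the scene picture the syringe is held level at about (450,290), above the saddles at (455,345). Nothing else has moved. Lowering now.

```bash
python3 - <<'E'
from h import *
robot.servo_line([*REST,.055],ori=down(A),speed=.1); robot.dwell(.2); st('pre')
robot.servo_line([*REST,.0405],speed=.03); robot.dwell(.2); st('down')
robot.move_gripper(.5); st('open')
robot.servo_line([*REST,.17],speed=.15); st('up')
P=[.3814,.256]
robot.move_gripper(1.0)
robot.goto([*P,.17],down(A)); st('overpot')
snap('scene','s2.png',(240,150,400,270),5); snap('top','t2.png',(195,100,315,245),4)
E
```

```text
pre t 8.1 p [0.6013 0.0586 0.0558] F [ 0.3 -0.8 -0.7] w 28.1
down t 8.9 p [0.6009 0.0588 0.0406] F [-2.3  4.6  4.4] w 27.8
open t 9.5 p [0.6008 0.0583 0.0404] F [ 0.1  0.5 -0.2] w 44.0
up t 10.5 p [0.6002 0.0583 0.169 ] F [-0.3  0.2 -0. ] w 44.2
overpot t 12.5 p [0.382  0.256  0.1701] F [-0.7  0.1  0.4] w 88.2
```

View pics/s2.png

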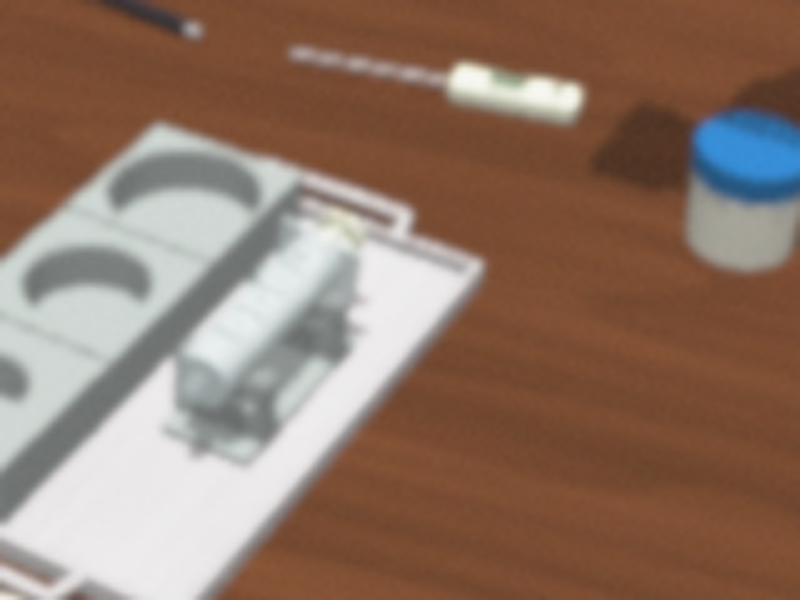

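View pics/t2.png

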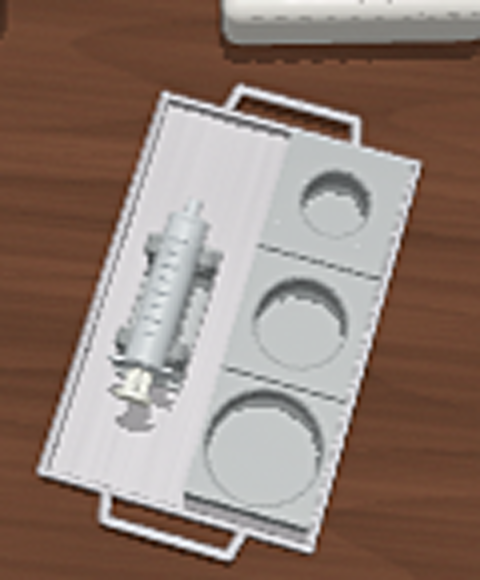

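The syringe lies in both saddles, with its barrel at (165,290) in the top crop. The pot is next.

```bash
python3 - <<'E'
from h import *
D=np.load('last_top.npz'); W=cloud('top',D['d'])
q=W.reshape(-1,3); q=q[np.linalg.norm(q[:,:2]-REST,axis=1)<.09]; s=(q[:,:2]-REST)@UX; l=(q[:,:2]-REST)@UY
b=(q[:,2]>.055)&(abs(l)<.03)
for lo in np.arange(-.08,.07,.01):
    k=b&(s>=lo)&(s<lo+.01)
    if k.sum(): print(round(lo,2),k.sum(),'zmax',q[k,2].max().round(4),'zmed',np.median(q[k,2]).round(4),'l',l[k].mean().round(4))
P=[.3814,.256]; T=C-.092*UX
robot.servo_line([*P,.036],ori=down(A),speed=.1); robot.dwell(.2); st('at')
robot.move_gripper(0); st('grip')
robot.servo_line([*P,.14],speed=.12); st('lift')
robot.servo_line([*T,.14],ori=down(A),speed=.2); robot.dwell(.2); st('over')
robot.servo_line([*T,.075],speed=.08); robot.dwell(.2); st('pre')
robot.servo_line([*T,.0465],speed=.03); robot.dwell(.2); st('down')
E
```

```text
-0.08 20 zmax 0.0646 zmed 0.0598 l -0.0014
-0.07 5 zmax 0.0587 zmed 0.0559 l 0.0012
-0.06 43 zmax 0.0691 zmed 0.0623 l -0.0007
-0.05 33 zmax 0.0674 zmed 0.0629 l -0.001
-0.04 36 zmax 0.066 zmed 0.0614 l -0.0002
-0.03 34 zmax 0.0659 zmed 0.0622 l -0.0016
-0.02 31 zmax 0.0673 zmed 0.0629 l 0.0002
-0.01 35 zmax 0.0673 zmed 0.062 l -0.0006
-0.0 32 zmax 0.0669 zmed 0.0618 l -0.0009
0.01 33 zmax 0.0659 zmed 0.0615 l -0.0005
0.02 34 zmax 0.0662 zmed 0.0619 l -0.0005
0.03 32 zmax 0.0664 zmed 0.0623 l -0.0007
0.04 33 zmax 0.0665 zmed 0.0613 l -0.0004
0.05 19 zmax 0.0666 zmed 0.0622 l -0.0012
0.06 2 zmax 0.0558 zmed 0.0554 l -0.0007
at t 14.3 p [0.3815 0.2563 0.0364] F [0.2 0.5 0. ] w 87.7
grip t 14.8 p [0.3815 0.2562 0.0361] F [ 0.7 -0.7  0.4] w 63.2
lift t 15.8 p [0.381  0.2555 0.1393] F [ 0.1 -0.1 -0.6] w 63.3
over t 17.7 p [ 0.5018 -0.0193  0.1401] F [ 0.1  0.8 -0.9] w 63.6
pre t 18.9 p [ 0.5023 -0.0197  0.0755] F [-0.2 -0.5 -0.6] w 63.7
down t 20.2 p [ 0.502  -0.0198  0.0466] F [ 0.   0.2 -0.8] w 63.2
```

```bash
python3 - <<'E'
from h import *
T=C-.092*UX
robot.servo_line([*T,.0455],speed=.03); robot.dwell(.2); st('down')
robot.move_gripper(1.0); st('open')
robot.servo_line([*T,.20],speed=.15); st('up')
P=[.404,-.2676]
robot.move_gripper(.7)
robot.goto([*P,.20],down(A)); st('oversmall')
snap('scene','s3.png',(190,100,400,257),3.8); snap('top','t3.png',(195,100,315,245),4)
E
```

```text
down t 20.6 p [ 0.5022 -0.0198  0.0461] F [-1.   1.1  5.4] w 63.9
open t 21.3 p [ 0.5019 -0.0199  0.0454] F [-0.4 -0.1  0.5] w 87.7
up t 22.4 p [ 0.5013 -0.02    0.1991] F [-0.3  0.4 -0.4] w 88.0
oversmall t 24.2 p [ 0.4045 -0.2672  0.2001] F [ 0.6  0.2 -0.2] w 61.5
```

View pics/s3.png

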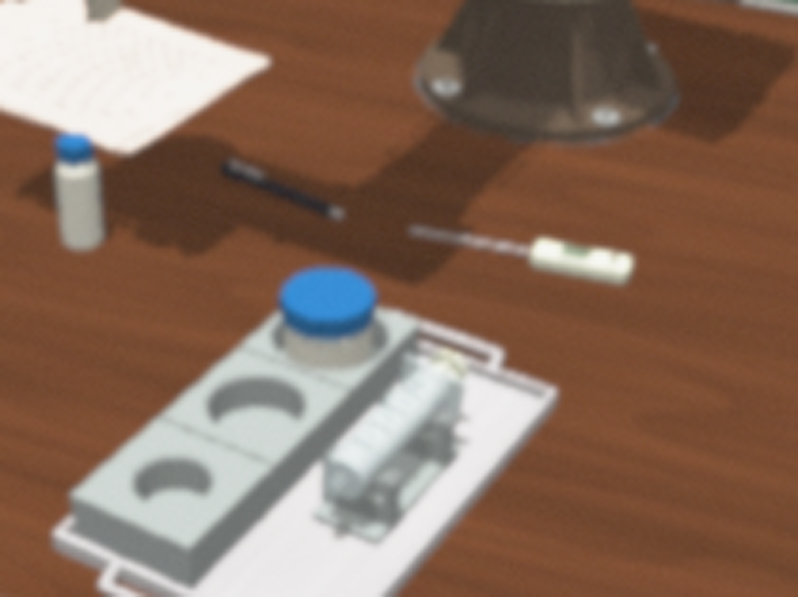

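View pics/t3.png

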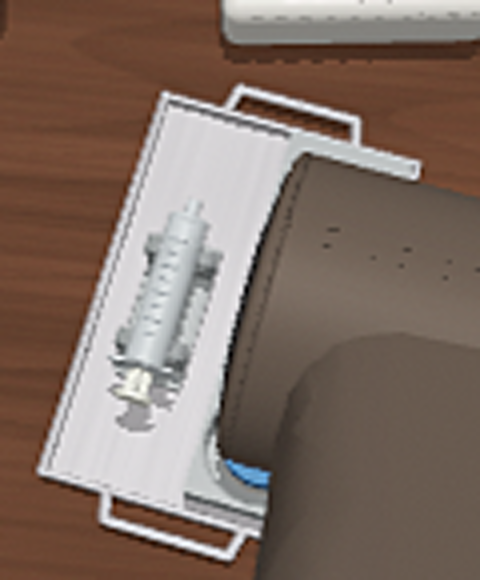

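The pot stands in the wide socket, with its lid at (328,300) in the scene crop. The small bottle is next.

```bash
python3 - <<'E'
from h import *
P=[.404,-.2676]; T=C+.092*UX
robot.servo_line([*P,.037],ori=down(A),speed=.12); robot.dwell(.2); st('at')
robot.move_gripper(0); st('grip')
robot.servo_line([*P,.16],speed=.12); st('lift')
robot.servo_line([*T,.16],ori=down(A),speed=.2); robot.dwell(.2); st('over')
robot.servo_line([*T,.085],speed=.08); robot.dwell(.2); st('pre')
snap('scene','s4.png',(190,100,400,257),3.8)
robot.servo_line([*T,.0465],speed=.03); robot.dwell(.2); st('down')
E
```

```text
at t 26.0 p [ 0.4043 -0.2677  0.0375] F [ 0.4 -0.1  0.2] w 61.3
grip t 26.6 p [ 0.404  -0.2676  0.037 ] F [ 0.8 -0.7  0.1] w 31.2
lift t 27.8 p [ 0.4035 -0.2674  0.1593] F [ 0.5  0.4 -1.6] w 31.0
over t 29.9 p [ 0.6826 -0.0538  0.1603] F [ 0.4  0.2 -0.7] w 31.3
pre t 31.2 p [ 0.6832 -0.0533  0.0856] F [ 0.1 -0.8 -0.4] w 31.1
down t 32.8 p [ 0.683  -0.0534  0.047 ] F [-2.2  0.7  5.6] w 31.1
```

View pics/s4.png

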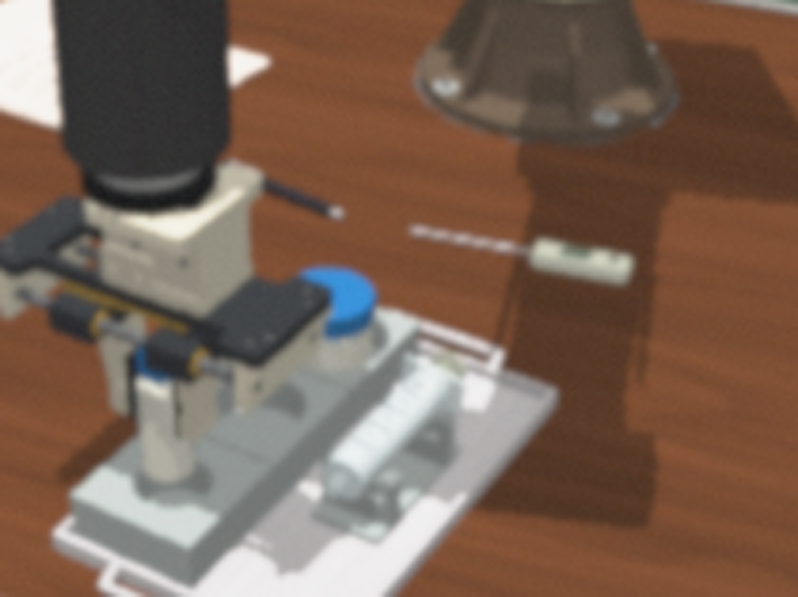

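The picture shows the small bottle upright over the narrow hole at (165,440). The force reading says it has since reached the floor. I'll release it and fetch the large bottle.

```bash
python3 - <<'E'
from h import *
T=C+.092*UX
robot.move_gripper(.7); st('open')
robot.servo_line([*T,.22],speed=.15); st('up')
P=[.4868,.4211]
robot.move_gripper(.9)
robot.goto([*P,.22],down(A)); st('overlarge')
snap('scene','s5.png',(190,100,400,257),3.8); snap('top','t5.png',(195,100,315,245),4)
robot.servo_line([*P,.076],ori=down(A),speed=.1); robot.dwell(.2); st('at')
robot.move_gripper(0); st('grip')
robot.servo_line([*P,.20],speed=.12); st('lift')
T=C
robot.servo_line([*T,.20],ori=down(A),speed=.2); robot.dwell(.3); st('over')
robot.servo_line([*T,.125],speed=.08); robot.dwell(.2); st('pre')
snap('scene','s6.png',(190,70,400,227),3.8)
E
```

```text
open t 33.6 p [ 0.6829 -0.0533  0.0465] F [-0.   0.   0.3] w 61.4
up t 34.9 p [ 0.6823 -0.0534  0.2188] F [ 0.  -0.8  0.5] w 61.6
overlarge t 37.3 p [0.4874 0.4204 0.22  ] F [ 0.2  0.1 -0.7] w 79.1
at t 39.2 p [0.4869 0.4213 0.0765] F [-0.4 -0.2  0. ] w 79.4
grip t 39.8 p [0.4868 0.4212 0.076 ] F [-0.   1.2  0.2] w 47.4
lift t 41.0 p [0.4864 0.4207 0.1989] F [-0.4  0.8 -2.8] w 47.3
over t 43.8 p [ 0.5924 -0.0364  0.2   ] F [ 0.4  0.4 -1.5] w 47.3
pre t 45.1 p [ 0.5927 -0.0365  0.1256] F [ 0.  -0.6 -1.4] w 47.5
```

View pics/s5.png

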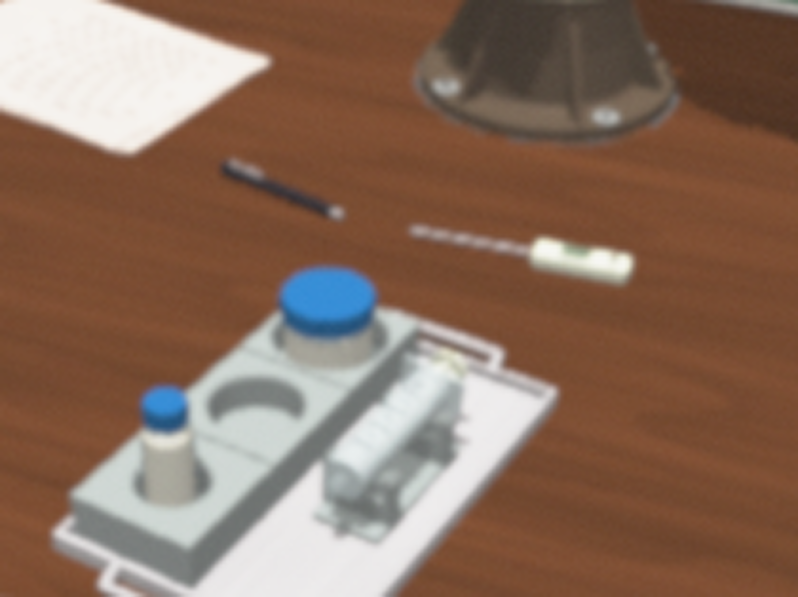

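View pics/s6.png

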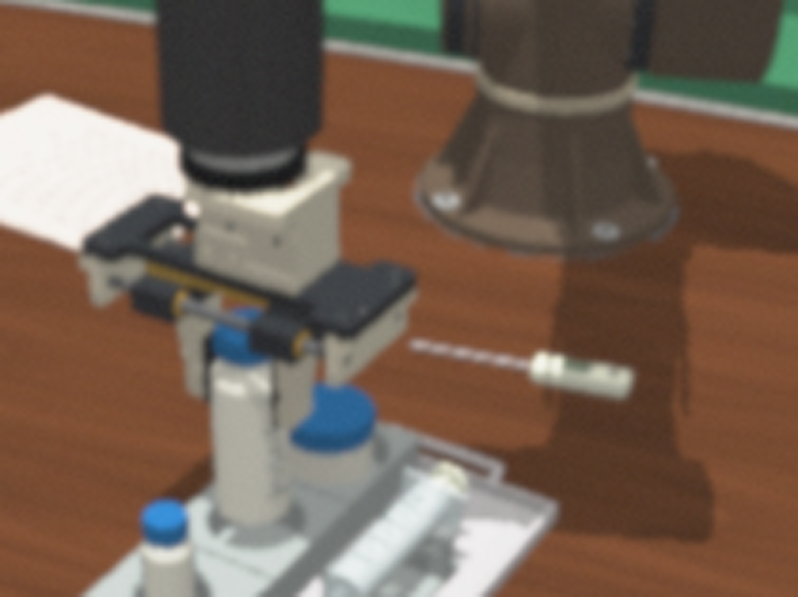

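The small bottle is in its socket at (168,450). The large bottle hangs upright over the medium hole at (245,440). Lowering it now.

```bash
python3 - <<'E'
from h import *
T=C
robot.servo_line([*T,.0865],speed=.03); robot.dwell(.2); st('down')
if robot.read_force()[2]<2: robot.servo_line([*T,.0853],speed=.03); robot.dwell(.2); st('down2')
robot.move_gripper(.8); st('open')
robot.servo_line([*T,.24],speed=.15); st('up')
robot.goto([.45,.35,.3],down(A)); st('away')
snap('scene','s7.png'); snap('top','t7.png')
D=np.load('last_top.npz'); W=cloud('top',D['d']); p=D['p'].astype(int)
blue=((p[...,2]-p[...,0]>70)&(W[...,2]>0.0)&(W[...,2]<.2)).astype(np.uint8)
k,l,s_,ce=cv2.connectedComponentsWithStats(blue)
for i in range(1,k):
    if 40<s_[i,4]<700:
        q=W[l==i]; zt=np.percentile(q[:,2],85); t=q[abs(q[:,2]-zt)<.004]; (c,r)=cv2.minEnclosingCircle(t[:,:2].astype(np.float32)); print(np.round(c,4),round(r,4),round(t[:,2].mean(),4))
mo=(W[...,2]>.122)&(W[...,2]<.14)&(W[...,1]<-.2)&(W[...,1]>-.5)&(W[...,0]<.6)
print('open',W[mo].mean(0),C-.092*UX,C,C+.092*UX)
E
```

```text
down t 46.8 p [ 0.5925 -0.0366  0.0867] F [ 0.3 -0.6 -2.4] w 47.3
down2 t 47.2 p [ 0.5929 -0.0366  0.0859] F [-0.9 -0.1  5.4] w 47.1
open t 47.9 p [ 0.5924 -0.0366  0.0852] F [ 0.  -0.3 -0. ] w 70.4
up t 49.0 p [ 0.5918 -0.0366  0.2389] F [ 0.5 -0.  -0.2] w 70.5
away t 50.6 p [0.4504 0.3493 0.2997] F [-0.3 -0.1  0.3] w 70.3
[0.7036 0.4314] 0.02 0.0198
[ 0.6817 -0.0546] 0.0134 0.0996
[0.6359 0.4394] 0.02 0.0195
[ 0.5922 -0.0371] 0.0191 0.1457
[ 0.501  -0.0211] 0.0319 0.0718
open [ 0.48592066 -0.40123494  0.12952228] [ 0.50194055 -0.01983433] [ 0.5924 -0.0366] [ 0.68285945 -0.05336567]
```

View pics/s7.png

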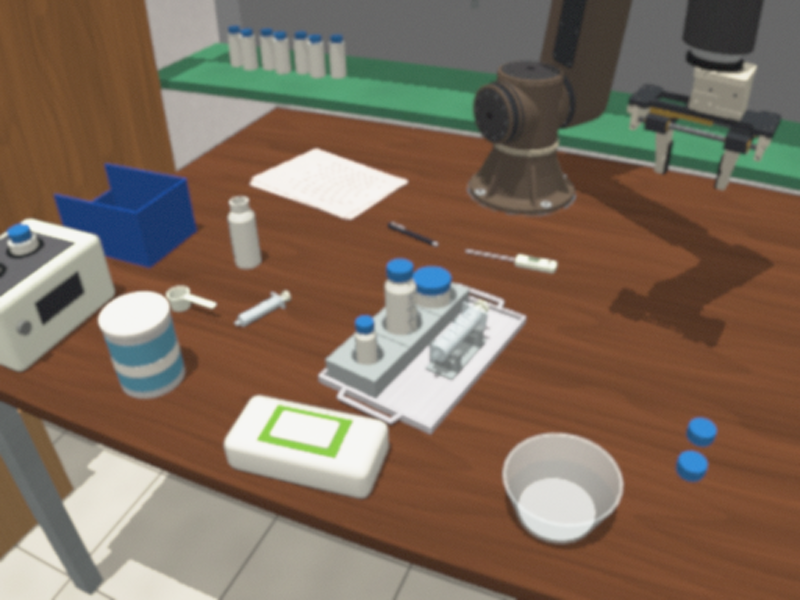

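View pics/t7.png

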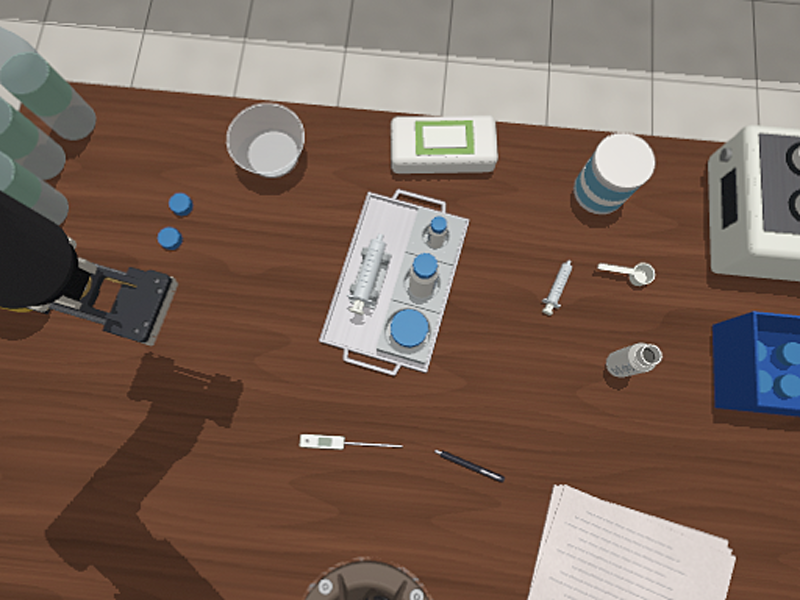

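Measured tops are 0.0996, 0.1457 and 0.0718 m, against 0.100, 0.146 and 0.072 m for fully seated. All three stand upright and centred, the syringe is in both saddles, and the open bottle and small syringe look unmoved. Handing in.

```bash
python3 -c "
from rig import robot
print(robot.job_done())"
```

```text
the job is handed in; nothing more can be done
None
```

The feed tray is made up and the job was handed in at about 51 s of the 122 s allowed. I laid the syringe first, while no bottle stood near the rest. The pot, the small bottle and the large bottle followed, each into its own socket.

- **Bottles and pot:** the last pictures show all three upright and within about 2 mm of their hole axes. Their tops are within 0.5 mm of the fully seated height.
- **Large syringe:** right after placing, depth showed it level and centred in the V to within about 1 mm, its top about 2 mm above the nominal height. That is in line with its reading on the table, which was also a few mm high. The last pictures, checked by eye only, show it still lying in both saddles.
- **Left alone:** the open bottle measured within 1 mm of where it started. The smaller syringe looks unmoved in the pictures, but I did not measure it.

The gripper was clear of everything at the end. No check failed. The two cameras differed by 2–4 mm, and I worked from the top one, whose heights matched the stated sizes.

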